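# Gauge a stack of lids and hold the stop lever at its count

### The arm

A 6-joint arm with a two-finger parallel gripper is mounted at the origin on a cart in front of the work surface, level with it; the furniture and walls round the work are solid. World frame = base frame: x ahead of the robot, y to its left, z up, the work surface at z = 0. Lengths are in m, angles in rad, forces in N, time in s.
With the tool pointing down it reaches from about 0.3 to 0.775 m from the base axis. Payload 14.6 kg.
Tool frame: the origin (TCP) lies at the very end of the fingers, on their centre line; the grasp point (between the pads) lies 19 mm behind it; z points along the fingers, x is the direction in which the jaws open and shut, and the axes are right-handed (so a half turn about z gives the same grasp; the last joint's range is limited). The gripper opens to 94 mm and grips with 3 to 60 N. Pads are 16 mm wide; open, the fingers measure 119 mm over their backs; the gripper's body (75 mm by 177 mm) begins 78 mm behind the grasp point.
Start: joints at [-1.27, 0.3, 1.521, -0, 1.321, -0.067], TCP at [0.198, -0.513, 0.205] pointing down, gripper open.
Joint ranges: [-3.03, 3.03], [-0.79, 2.21], [0.23, 2.52], [-1.04, 4.18], [0, 3.07], [-2.55, 2.55]. Speed limits (rad/s): [2.22, 2.22, 2.57, 3.14, 3.14, 3.14].

### API

Orientations are given as a unit quaternion [w, x, y, z].
In Python, from cell import monitor, optics, order gives the robot as it stands.
- The arm moves only by the tool servo_tool, never from a script. Its argument "moves" is a list of rows, each a list of 3 entries, a list of its own where there are three numbers: the shift along the tool's x, y, z in m, then the turn about the tool's z in rad, then the opening in per cent of the stroke, from 0 (shut) to 100 (fully open). In form: [[[dx, dy, dz], turn, claw], ...]. A call has 1 to 20 rows; each row is the pose to reach, as a shift and turn from the pose measured when the call began, along the tool's axes at that moment; what a row does not reach only later rows make up. A row lasts 1/8 s, in which the tool goes at most 62.5 mm and 10.7 degrees, less where a joint would pass 70% of its speed; a pose out of reach is approached as far as the arm can. A call with a gripper value outside its range is refused whole. The fingers move at their own pace and stop on an object; "squeeze" is the grip in N (left out, the last holds). Time passes only in rows, so rows that repeat a pose let the fingers close. It gives the time, the measured TCP pose, the force and the opening at its end, in the units of the state.
- monitor.state(): the state, without advancing time (a new reading comes with each control period).
- optics.get_image(name): name is "side" or "top" or "wrist"; returns the picture (400x640x3 uint8, red, green, blue); there is no depth.
- optics.get_calibration(name): a dict with "fx", "fy", "cx", "cy" (pixels), "world_to_cam" (4x4, takes a point from world to camera coordinates); the wrist camera has in their place "hand_eye" (4x4, takes a point from camera to tool coordinates, whose origin is the TCP and whose axes are the tool frame's). Camera axes: x right, y up, looking along -z (the intrinsics and any distortion apply to the point x, -y, -z); pixel columns grow to the right and rows downward; lengths in m; the calibration is good to about 2 mm. A picture is of the moment at which its call begins: read the wrist's pose just before it. get_calibration takes no time and is no camera call.
- order.job_done(): hands the job in, once; it reports no verdict.
The state is a dict: "time": time; "joints": joint angles; "qd": joint speeds; "effort": joint torques, N m; "position": TCP position; "orientation": TCP orientation; "force": force on the tool from outside, world axes, zero at the start; "moment": the same for the moment, N m; "gripper_width": finger opening in m.
Only numpy, scipy, OpenCV 4.12 (cv2) and the standard library are available. Lean on these libraries where they do the work, as an engineer would, in place of code of your own. Each camera call takes 0.05 s, during which the arm holds its last target.

### The job

One stack of tub lids stands under the sprung height gauge: press the gauge's cap down until its foot rests on the stack, to find how many lids it holds. Then swing the stop setter's ratchet lever one click for each lid in that stack, without going past that click, and finish while still holding the lever there, because it springs back as soon as it is let go. Leave the stacks, tubs and cup where they stand.

Things in the scene. Friction and masses are not known exactly. Their poses are not given: they have to be found in the camera images.
- gauge: Height gauge fixed to the table: a 98 mm wide base and an aluminium post behind the stack (+x of its frame), with a 34 mm wide arm (top at 120 mm) reaching forward over the stack. Origin: on the table, straight below the centre of the foot, where the stack stands; x points to the post, z up.
- gauge_foot (a joint): How far the gauge's foot is pressed down, in m: 0 at the top, at most 0.062. The foot is a disc 48 mm across on an upright rod; its underside is 88 mm above the table at 0, so resting on 2, 3 or 4 lids it reads 0.056, 0.040 or 0.024. A spring pushes it up with about 2 N at the top and 6 N at the bottom and lifts it again when it is let go.
- gauge_cap (a point): Centre of the top face of the round black cap (36 mm across) on top of the gauge's rod, to be pressed down from above; 202 mm above the table when the foot is up. It moves down with the foot.
- setter: Stop setter fixed to the table: 160 x 130 mm dark base plate, a ratchet disc with eight round teeth, a sprung pawl behind it (+x of its frame, 62 mm high) and a small stop pin that rises 10 mm per click. Origin: on the table, on the lever's upright axis; z up.
- lever (a joint): Ratchet lever angle, rad: 0 at rest, growing counter-clockwise from above (knob moves from the robot's left to its right), at most 1.44. One click is 15 degrees (0.262): click n is at n x 0.262; half-way between clicks the pawl tops a tooth. A spring always pushes it back: at the knob about 3 N as it drops into a click, up to 7 N as it leaves one (rise and fall are felt). Let go, it swings to 0.
- knob (a point): Middle of the lever's upright black knob, a cylinder 24 mm across and 50 mm high (80 to 130 mm above the table), 130 mm from the lever's axis at the end of a flat lever arm whose top is 71 mm above the table. This point is 105 mm above the table. Free above and on both sides.
- stack_2: Stack of two pink tub lids, snapped together into one piece: a round stack 98 mm across and 32 mm high (each lid is 16 mm thick). Origin: centre of its underside. Which of the three stacks stands under the gauge changes.
- stack_3: Stack of three pink tub lids, snapped together into one piece: a round stack 98 mm across and 48 mm high (each lid is 16 mm thick). Origin: centre of its underside. Which of the three stacks stands under the gauge changes.
- stack_4: Stack of four pink tub lids, snapped together into one piece: a round stack 98 mm across and 64 mm high (each lid is 16 mm thick). Origin: centre of its underside. Which of the three stacks stands under the gauge changes.
- tub_left: Open pink tub, 96 mm across, 55 mm high, at the left; not to be moved. Origin: centre of its underside.
- tub_right: Open pink tub, 96 mm across, 55 mm high, at the right; not to be moved. Origin: centre of its underside.
- cup: Steel measuring cup, 72 mm across, 82 mm high; not to be moved. Origin: centre of its underside.

How it is judged:
By the outcome, as a careful person would: the job done as asked, in the order asked, and still so for the second after the job is handed in, while the arm keeps its last pose, push and grip.
It also fails if it takes over 48 s, if anything falls off the work surface, if the arm or the gripper's body presses on something with over 40 N, if the wrist force passes 120 N, or if a joint passes its speed limit or range.

## Working session

There is one attempt and no reset: what is moved stays moved. The work goes in short steps, Python scripts to look and compute and a tool call to move; the robot and the scene stay as the last step left them, time stands still between calls to the robot, and variables do not carry over. Pictures are saved under pics/ and viewed, and the job is handed in when it is done.

Besides the shell and the picture viewer there is one more tool, called after "Request:" as name(argument=value, ...) on one line, values as JSON. servo_tool: Moves the arm, as the interface text tells. Its arguments: {"type":"object","properties":{"moves":{"type":"array","items":{"type":"array"}},"squeeze":{"type":"number"}},"required":["moves"]}

```bash
ls; mkdir -p pics; python3 - <<'E'
from cell import monitor, optics, order
import cv2
print(monitor.state())
for n in("side","top","wrist"):
    im=optics.get_image(n); cv2.imwrite(f"pics/{n}0.png",im[:,:,::-1])
    print(n,optics.get_calibration(n))
E
```

```text
pics
{'time': 0.0, 'joints': array([-1.26960198e+00,  3.00458718e-01,  1.52158514e+00, -3.99267865e-05,
        1.32070147e+00, -6.65946765e-02]), 'qd': array([-1.86938826e-03, -4.87661871e-05, -1.40900889e-03,  3.51666810e-04,
       -6.66390484e-05, -9.13129741e-04]), 'effort': array([-8.55256494e-04, -5.31812525e+01, -3.52735126e+01,  7.08008185e-02,
        2.44121393e-02, -9.45766601e-05]), 'position': array([ 0.19766544, -0.51296793,  0.20489141]), 'orientation': array([-3.41854594e-04,  8.24488321e-01, -5.65878675e-01, -4.64404137e-04]), 'force': array([ 0.10188211, -0.3388524 ,  0.43957655]), 'moment': array([ 0.02605941, -0.02624867,  0.02810698]), 'gripper_width': 0.09373263161781649}
side {'fx': 498.5629038128718, 'fy': 498.5629038128718, 'cx': 320.83822152686747, 'cy': 197.5030603669495, 'world_to_cam': array([[-0.99122696, -0.13199612, -0.0067922 ,  0.53220879],
       [ 0.07939647, -0.63573871,  0.76781019, -0.18101653],
       [-0.10566603,  0.76053489,  0.64064138, -1.78397711],
       [ 0.        ,  0.        ,  0.        ,  1.        ]])}
top {'fx': 386.97104112977854, 'fy': 386.97104112977854, 'cx': 318.8129339677882, 'cy': 198.77307287000636, 'world_to_cam': array([[-0.00729156, -0.99992634,  0.00970297, -0.03002065],
       [ 0.99164891, -0.0059811 ,  0.12882807, -0.55106657],
       [-0.12876055,  0.01056129,  0.99161947, -1.20437703],
       [ 0.        ,  0.        ,  0.        ,  1.        ]])}
wrist {'fx': 282.16327304546843, 'fy': 282.16327304546843, 'cx': 320.3203781127336, 'cy': 200.29590675351474, 'hand_eye': array([[ 9.99998760e-01,  1.57403128e-03,  5.40899233e-05,
         6.52880589e-04],
       [ 1.52329458e-03, -9.57899294e-01, -2.87100368e-01,
        -8.39900043e-02],
       [-4.00092262e-04,  2.87100095e-01, -9.57900504e-01,
        -1.78789953e-01],
       [ 0.00000000e+00,  0.00000000e+00,  0.00000000e+00,
         1.00000000e+00]])}
```

View pics/side0.png

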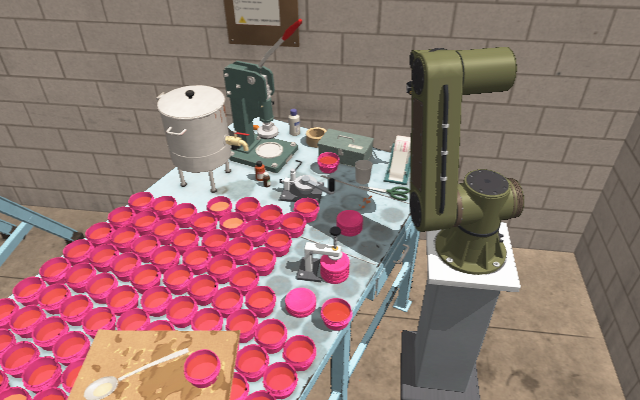

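View pics/top0.png

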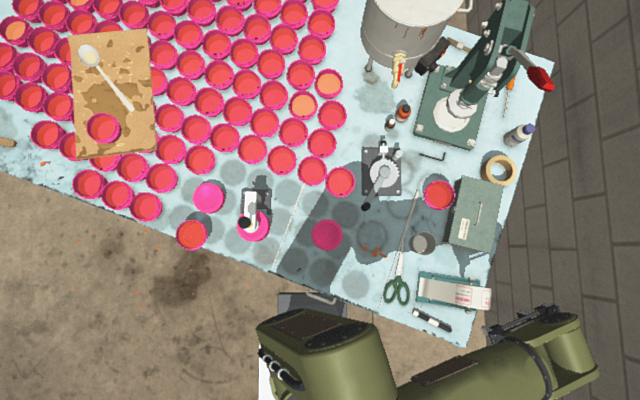

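The top view shows the gauge at about (255,205) and the setter at (382,172) with its knob at (366,206). I'll enlarge both.

```bash
python3 - <<'E'
import cv2
t=cv2.imread("pics/top0.png"); s=cv2.imread("pics/side0.png")
a=cv2.resize(t[150:260,170:290],None,fx=5,fy=5,interpolation=2); cv2.imwrite("pics/c1.png",a)
a=cv2.resize(t[130:230,330:430],None,fx=6,fy=6,interpolation=2); cv2.imwrite("pics/c2.png",a)
a=cv2.resize(s[150:320,250:400],None,fx=3.5,fy=3.5,interpolation=2); cv2.imwrite("pics/c3.png",a)
E
```

```text
(no output)
```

View pics/c1.png

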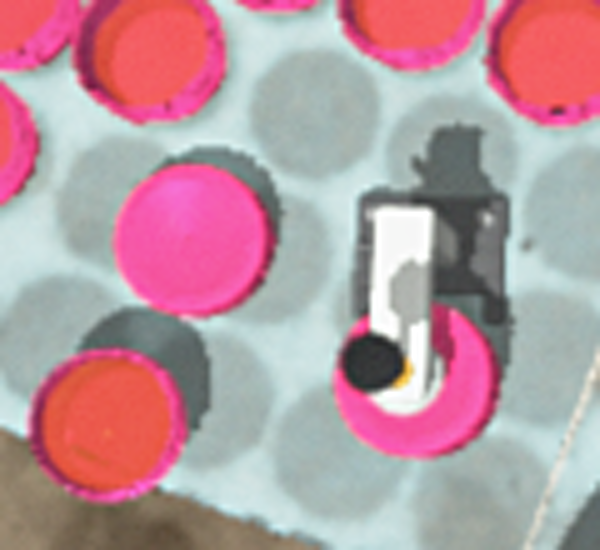

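View pics/c2.png

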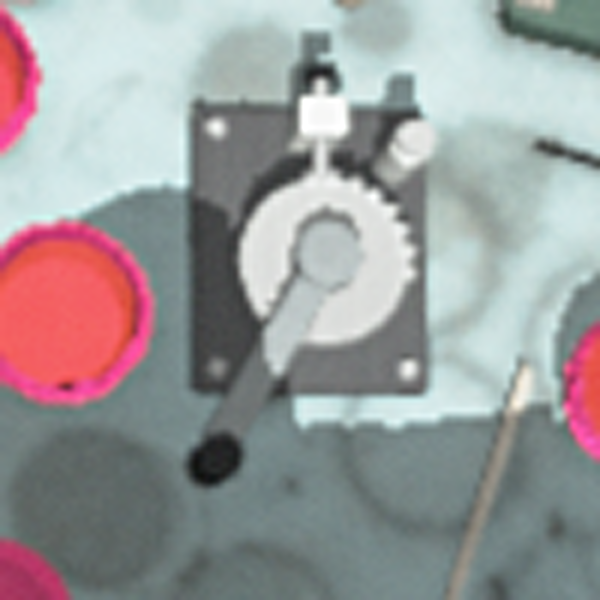

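View pics/c3.png

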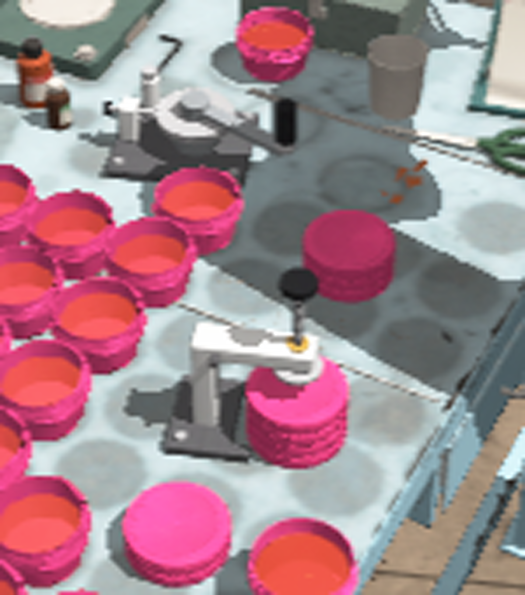

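```bash
cat > h.py <<'E'
import numpy as np
from cell import optics
C={n:optics.get_calibration(n) for n in("side","top")}
def ray(n,u,v):
    c=C[n];M=c["world_to_cam"];R=M[:3,:3];t=M[:3,3]
    d=np.array([(u-c["cx"])/c["fx"],-(v-c["cy"])/c["fy"],-1.]);return -R.T@t,R.T@d
def atz(n,u,v,z):
    o,d=ray(n,u,v);return o+d*(z-o[2])/d[2]
def proj(n,p):
    c=C[n];M=c["world_to_cam"];q=M[:3,:3]@np.array(p)+M[:3,3]
    return c["cx"]+c["fx"]*q[0]/-q[2],c["cy"]-c["fy"]*q[1]/-q[2]
def tri(a,b):
    o1,d1=ray(*a);o2,d2=ray(*b)
    s=np.linalg.lstsq(np.c_[d1,-d2],o2-o1,rcond=None)[0]
    p,q=o1+s[0]*d1,o2+s[1]*d2;return (p+q)/2,np.linalg.norm(p-q)
E
python3 - <<'E'
from h import *
np.set_printoptions(precision=4,suppress=True)
print("cam",ray("top",0,0)[0])
print("cap",tri(("top",244.6,222.4),("side",335.4,230.9)),atz("top",244.6,222.4,.202),atz("side",335.4,230.5,.202))
print("knob",tri(("top",365.8,206.7),("side",331.4,184.9)),atz("top",365.8,206.7,.115),atz("side",331.4,184.9,.105))
print("hub",atz("top",385,171.7,.08))
K=lambda x,y:(330+x/6,130+y/6)
for x,y in((192,102),(425,105),(190,392),(425,393)):print("base",atz("top",*K(x,y),.012))
print("stackg",atz("top",170+417/5,150+382/5,.064),atz("top",170+417/5,150+382/5,.048))
E
```

```text
cam [ 0.3912 -0.0206  1.2656]
cap (array([0.4658, 0.1737, 0.1938]), np.float64(0.00031514764299453527)) [0.4651 0.1723 0.202 ] [0.4653 0.1804 0.202 ]
knob (array([ 0.5181, -0.1754,  0.0997]), np.float64(0.0013551193831622432)) [ 0.5158 -0.1734  0.115 ] [ 0.5181 -0.1688  0.105 ]
hub [ 0.6291 -0.2406  0.08  ]
base [ 0.7268 -0.179   0.012 ]
base [ 0.7245 -0.3084  0.012 ]
base [ 0.5645 -0.1743  0.012 ]
base [ 0.5631 -0.3028  0.012 ]
stackg [0.4621 0.1699 0.064 ] [0.4631 0.1724 0.048 ]
```

Request:
servo_tool(moves=[[[0,0,-0.05],0,50],[[-0.04,-0.036,-0.06],0,0],[[-0.08,-0.073,-0.06],0,0],[[-0.12,-0.109,-0.06],0,0],[[-0.16,-0.146,-0.06],0,0],[[-0.2,-0.182,-0.06],0,0],[[-0.24,-0.218,-0.06],0,0],[[-0.28,-0.255,-0.06],0,0],[[-0.32,-0.291,-0.06],0,0],[[-0.36,-0.328,-0.06],0,0],[[-0.4,-0.364,-0.06],0,0],[[-0.44,-0.4,-0.06],0,0],[[-0.48,-0.437,-0.06],0,0],[[-0.52,-0.473,-0.06],0,0],[[-0.543,-0.495,-0.06],0,0],[[-0.543,-0.495,-0.06],0,0],[[-0.543,-0.495,-0.06],0,0],[[-0.543,-0.495,-0.06],0,0]])

```text
time: 2.4
position: [0.4643, 0.1708, 0.2657]
orientation: [-0.0, 0.824, -0.566, -0.0]
force: [-0.6, -0.4, 0.1]
gripper_width: 0.0005
```

```bash
python3 - <<'E'
from cell import monitor, optics
import cv2
s=monitor.state();print(s["time"],s["joints"],s["position"],s["orientation"],s["force"],s["gripper_width"])
for n in("side","wrist","top"):
    cv2.imwrite(f"pics/{n}1.png",optics.get_image(n)[:,:,::-1])
E
```

```text
2.4 [2.77989062e-01 1.33214307e-01 1.58287287e+00 8.14704735e-04
 1.42513431e+00 1.48192674e+00] [0.4642644  0.17077907 0.26574851] [-3.99849454e-04  8.24188803e-01 -5.66314947e-01 -1.92383086e-04] [-0.63364338 -0.41194211  0.07800842] 0.0005075253167429763
```

View pics/wrist1.png

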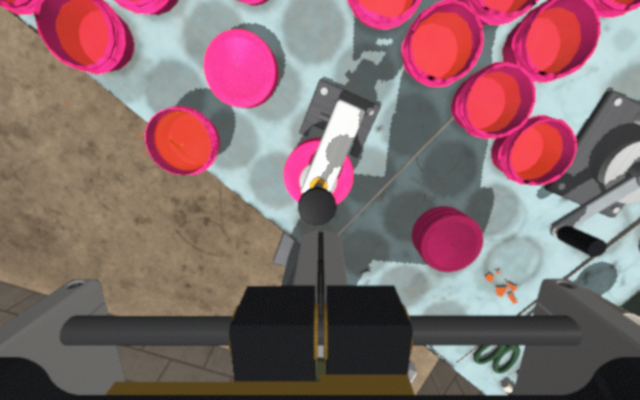

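View pics/side1.png

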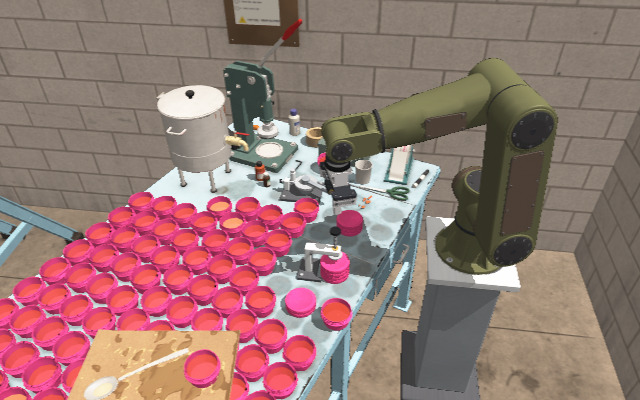

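The wrist view shows the cap at about (318,207), with the shut fingertips near (320,235). I'll turn that into a position.

```bash
cat >> h.py <<'E'
from scipy.spatial.transform import Rotation as Ro
def wz(pos,q,u,v,z):
    c=optics.get_calibration("wrist");H=c["hand_eye"]
    R=Ro.from_quat([q[1],q[2],q[3],q[0]]).as_matrix()
    d=R@H[:3,:3]@np.array([(u-c["cx"])/c["fx"],-(v-c["cy"])/c["fy"],-1.]);o=R@H[:3,3]+pos
    return o+d*(z-o[2])/d[2]
E
python3 - <<'E'
from h import *
import cv2
p=[0.4642644,0.17077907,0.26574851];q=[-4e-4,.82418880,-.56631495,-1.9e-4]
for z in(.202,.195):print(wz(p,q,318,207,z))
print(proj("side",p),proj("side",[.465,.172,.202]),proj("top",p))
cv2.imwrite("pics/c4.png",cv2.resize(cv2.imread("pics/wrist1.png")[130:270,250:400],None,fx=4,fy=4,interpolation=2))
cv2.imwrite("pics/c5.png",cv2.resize(cv2.imread("pics/side1.png")[150:300,270:400],None,fx=4,fy=4,interpolation=2))
E
```

```text
[0.46839065 0.17398829 0.202     ]
[0.46624115 0.17323392 0.195     ]
(np.float64(336.3425477528197), np.float64(213.33647104538096)) (np.float64(335.80341098194145), np.float64(228.67621607509065)) (np.float64(240.71066375091203), np.float64(221.03633877925398))
```

View pics/c4.png

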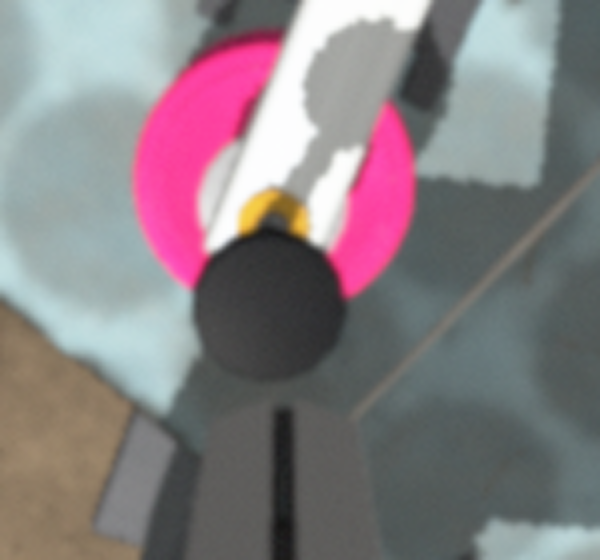

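View pics/c5.png

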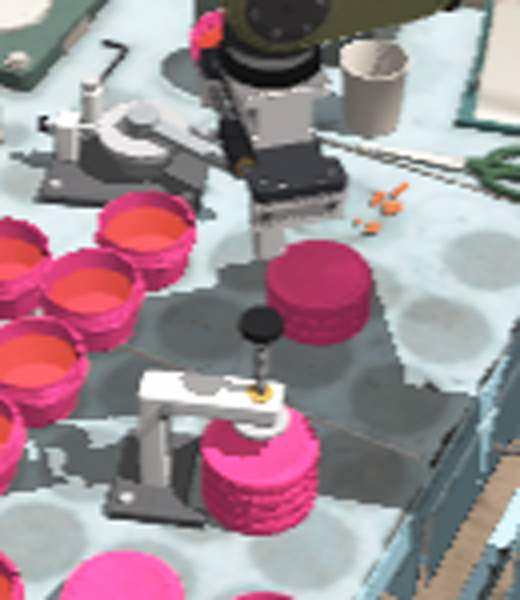

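Request:
servo_tool(moves=[[[-0.001,-0.003,0.03],0,0],[[-0.001,-0.003,0.055],0,0],[[-0.001,-0.003,0.062],0,0],[[-0.001,-0.003,0.066],0,0],[[-0.001,-0.003,0.07],0,0],[[-0.001,-0.003,0.074],0,0],[[-0.001,-0.003,0.078],0,0],[[-0.001,-0.003,0.08],0,0],[[-0.001,-0.003,0.08],0,0],[[-0.001,-0.003,0.08],0,0]])

```text
time: 3.8
position: [0.467, 0.1731, 0.186]
orientation: [-0.001, 0.824, -0.566, 0.0]
force: [1.2, -1.9, 2.7]
gripper_width: 0.0006
```

Request:
servo_tool(moves=[[[0,0,0.002],0,0],[[0,0,0.004],0,0],[[0,0,0.005],0,0],[[0,0,0.005],0,0]])

```text
time: 4.3
position: [0.467, 0.1731, 0.1809]
orientation: [-0.001, 0.824, -0.566, -0.0]
force: [2.0, -1.2, 3.5]
gripper_width: 0.0005
```

Request:
servo_tool(moves=[[[0,0,0.001],0,0],[[0,0,0.002],0,0],[[0,0,0.003],0,0],[[0,0,0.004],0,0],[[0,0,0.004],0,0]])

```text
time: 4.92
position: [0.4671, 0.1732, 0.1778]
orientation: [-0.001, 0.824, -0.566, 0.0]
force: [-2.5, -3.1, 12.0]
gripper_width: 0.0005
```

The force jumped to 12 N with the TCP stalled at z = 0.178, which fits 4 lids. I'll press slightly more and check in a picture.

Request:
servo_tool(moves=[[[0,0,0.001],0,0],[[0,0,0.001],0,0]])

```text
time: 5.18
position: [0.4671, 0.1732, 0.1778]
orientation: [-0.001, 0.824, -0.566, 0.0]
force: [-4.1, -3.4, 15.6]
gripper_width: 0.0007
```

```bash
python3 - <<'E'
from cell import monitor, optics
import cv2
a=optics.get_image("side");s=monitor.state();print(s["time"],s["position"],s["force"])
cv2.imwrite("pics/c6.png",cv2.resize(a[170:300,270:400],None,fx=4.5,fy=4.5,interpolation=2)[:,:,::-1])
E
```

```text
5.225 [0.46709784 0.17313993 0.17777638] [-3.77170094 -3.13758375 15.36974655]
```

View pics/c6.png

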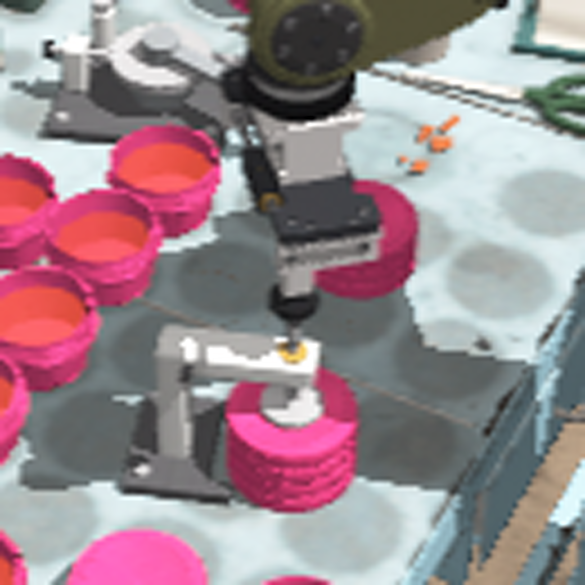

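The foot lies flat on the stack, so the count is 4. Next I retract and go above the knob.

Request:
servo_tool(moves=[[[0,0,-0.02],0,0],[[0,0,-0.05],0,0],[[0,0,-0.08],0,0],[[0.04,0.01,-0.08],0.1,30],[[0.08,0.018,-0.08],0.2,80],[[0.12,0.027,-0.08],0.3,80],[[0.16,0.036,-0.08],0.45,80],[[0.2,0.046,-0.08],0.6,80],[[0.24,0.055,-0.08],0.7,80],[[0.28,0.064,-0.07],0.8,80],[[0.32,0.073,-0.06],0.89,80],[[0.342,0.078,-0.042],0.89,80],[[0.342,0.078,-0.042],0.89,80],[[0.342,0.078,-0.042],0.89,80],[[0.342,0.078,-0.042],0.89,80]])

```text
time: 7.1
position: [0.5172, -0.1731, 0.2201]
orientation: [0.002, -0.501, 0.865, -0.0]
force: [-0.0, -0.3, 1.1]
gripper_width: 0.075
```

```bash
python3 - <<'E'
from cell import monitor, optics
import cv2
s=monitor.state();print(s["time"],s["joints"],list(s["position"]),list(s["orientation"]),s["force"])
cv2.imwrite("pics/wrist2.png",optics.get_image("wrist")[:,:,::-1])
E
```

```text
7.1 [-0.39126975  0.2769714   1.51609505  0.00218863  1.34616158  1.7002127 ] [np.float64(0.5171673063561539), np.float64(-0.17313539038644757), np.float64(0.2200565262352332)] [np.float64(0.00156633276027418), np.float64(-0.5010502043418368), np.float64(0.8654167528687767), np.float64(-0.00028841766641735263)] [-0.00791384 -0.29817972  1.07367541]
```

View pics/wrist2.png

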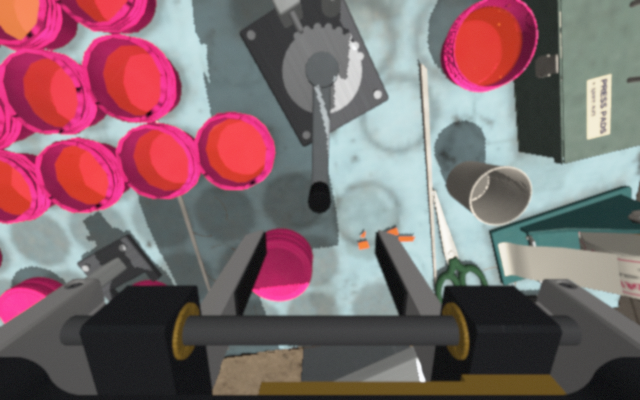

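```bash
python3 - <<'E'
from h import *
import cv2
p=[0.51716731,-0.17313539,0.22005653];q=[0.00156633,-0.5010502,0.86541675,-0.000288]
c=optics.get_calibration("wrist")
for u,v,z in((319.5,201,.13),(319.5,190,.08),(319.5,196.5,.105),(321,70,.08)):print(u,v,z,wz(p,q,u,v,z))
R=Ro.from_quat([q[1],q[2],q[3],q[0]]).as_matrix();print(R)
H=c["hand_eye"]
def wp(P):
    t=R.T@(np.array(P)-p);x=H[:3,:3].T@(t-H[:3,3]);return c["cx"]+c["fx"]*x[0]/-x[2],c["cy"]-c["fy"]*x[1]/-x[2]
for z in(.08,.105,.13):print(wp([.517,-.1735,z]))
cv2.imwrite("pics/c7.png",cv2.resize(cv2.imread("pics/wrist2.png")[30:240,250:400],None,fx=2.8,fy=2.8,interpolation=2))
E
```

```text
319.5 201 0.13 [ 0.52050558 -0.17432047  0.13      ]
319.5 190 0.08 [ 0.51924913 -0.17331656  0.08      ]
319.5 196.5 0.105 [ 0.51848019 -0.17301201  0.105     ]
321 70 0.08 [ 0.62971393 -0.2388781   0.08      ]
[[-0.49789248 -0.86723358  0.00299966]
 [-0.86723538  0.49789722  0.00107114]
 [-0.00242245 -0.0020681  -0.99999493]]
(np.float64(320.5980599073338), np.float64(191.54046640057186))
(np.float64(320.5727807396001), np.float64(197.423236692469))
(np.float64(320.54320239980234), np.float64(204.3064766977995))
```

View pics/c7.png

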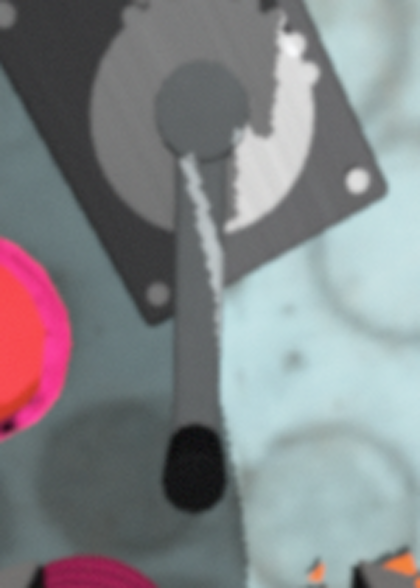

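Request:
servo_tool(moves=[[[0,-0.001,0.04],0,80],[[0,-0.001,0.08],0,80],[[0,-0.001,0.11],0,80],[[0,-0.001,0.132],0,80],[[0,-0.001,0.132],0,80],[[0,-0.001,0.132],0,30],[[0,-0.001,0.132],0,20],[[0,-0.001,0.132],0,20],[[0,-0.001,0.132],0,20],[[0,-0.001,0.132],0,20],[[0,-0.001,0.132],0,20]], squeeze=25)

```text
time: 8.52
position: [0.5186, -0.1732, 0.0881]
orientation: [0.002, -0.501, 0.865, -0.0]
force: [2.0, 4.9, -0.6]
gripper_width: 0.0235
```

```bash
python3 - <<'E'
from cell import monitor, optics
import cv2
s=monitor.state();print(s["time"],list(s["position"]),list(s["orientation"]),s["force"],s["gripper_width"])
cv2.imwrite("pics/wrist3.png",optics.get_image("wrist")[:,:,::-1])
E
```

```text
8.525 [np.float64(0.5186159451273414), np.float64(-0.1731614243050027), np.float64(0.08810391448581734)] [np.float64(0.0019144786253002268), np.float64(-0.5009704838946524), np.float64(0.8654622481572751), np.float64(-7.779785349245178e-05)] [ 2.02735735  4.87975487 -0.64114428] 0.023523512065973997
```

View pics/wrist3.png

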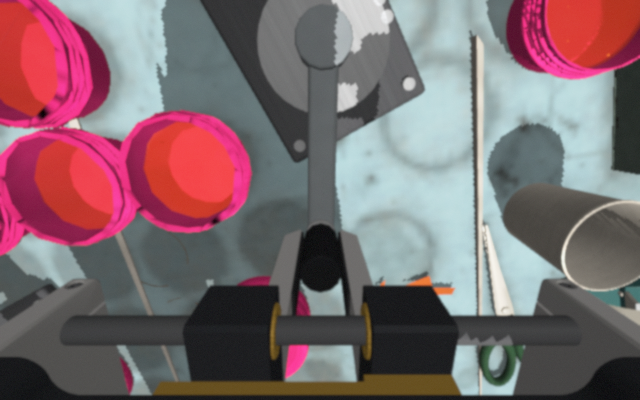

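Request:
servo_tool(moves=[[[0.006,-0.0001,0],-0.044,20],[[0.0113,-0.0005,0],-0.087,20],[[0.017,-0.0011,0],-0.131,20],[[0.0226,-0.002,0],-0.175,20],[[0.0281,-0.0031,0],-0.218,20],[[0.0336,-0.0044,0],-0.262,20],[[0.0336,-0.0044,0],-0.262,20],[[0.0336,-0.0044,0],-0.262,20]])

```text
time: 9.57
position: [0.5054, -0.2039, 0.0881]
orientation: [0.002, -0.61, 0.793, 0.0]
force: [-2.5, 4.6, 4.5]
gripper_width: 0.0234
```

```bash
cat > m.py <<'E'
from h import *
from cell import monitor
np.set_printoptions(precision=4,suppress=True)
def rep(A=(.6305,-.2390)):
    s=monitor.state();q=s["orientation"];R=Ro.from_quat([q[1],q[2],q[3],q[0]]).as_matrix()
    d=s["position"][:2]-A
    print("t",s["time"],"pos",s["position"],"r",np.linalg.norm(d),"ang",np.degrees(np.arctan2(d[1],d[0]))%360,"yaw-90",(np.degrees(np.arctan2(R[1,0],R[0,0]))-90)%360,"Ftool",R.T@s["force"],s["moment"],s["joints"][5],s["gripper_width"])
E
python3 -c "from m import *;rep()"
```

```text
t 9.575 pos [ 0.5054 -0.2039  0.0881] r 0.1298748138898377 ang 164.33530529364342 yaw-90 165.14159002446848 Ftool [-3.7901  3.5387 -4.5345] [ 0.7731  0.5724 -0.1068] 1.3756222767053083 0.023377768126967353
```

Request:
servo_tool(moves=[[[0.0113,-0.0005,0],-0.087,20],[[0.0226,-0.002,0],-0.175,20],[[0.0336,-0.0044,0],-0.262,20],[[0.0445,-0.0078,0],-0.349,20],[[0.0549,-0.0122,0],-0.436,20],[[0.065,-0.0174,0],-0.524,20],[[0.065,-0.0174,0],-0.524,20],[[0.065,-0.0174,0],-0.524,20]])

```text
time: 10.58
position: [0.5046, -0.2713, 0.0881]
orientation: [-0.001, 0.794, -0.608, -0.001]
force: [-10.0, 2.1, 7.3]
gripper_width: 0.0238
```

```bash
python3 -c "from m import *;rep()
import cv2;cv2.imwrite('pics/wrist4.png',optics.get_image('wrist')[:,:,::-1])"
```

```text
t 10.575 pos [ 0.5046 -0.2713  0.0881] r 0.13001838630984047 ang 194.37264105618152 yaw-90 195.14981148780097 Ftool [-4.6282  9.0781 -7.2545] [ 0.2277  1.7843 -0.121 ] 0.7462369604770328 0.023771377173512482
```

View pics/wrist4.png

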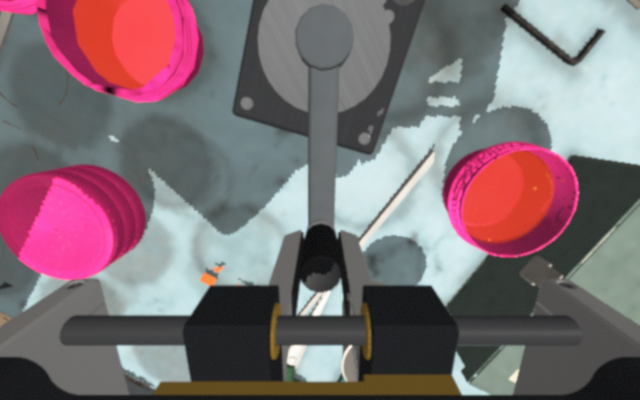

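Request:
servo_tool(moves=[[[0.0034,0.001,0],-0.026,20],[[0.0068,0.001,0.0],-0.052,20],[[0.0068,0.001,0.0],-0.052,20],[[0.0068,0.001,0.0],-0.052,20]])

```text
time: 11.12
position: [0.506, -0.2773, 0.088]
orientation: [-0.002, 0.81, -0.587, -0.001]
force: [3.6, 6.6, 0.6]
gripper_width: 0.0237
```

```bash
python3 -c "from m import *;rep()"
```

```text
t 11.125 pos [ 0.506  -0.2773  0.088 ] r 0.1302708668666568 ang 197.07778921025627 yaw-90 198.1403307540162 Ftool [-5.1056 -5.5077 -0.5257] [ 0.8872 -0.8739 -0.203 ] 0.6851760019590467 0.02366085720981095
```

Request:
servo_tool(moves=[[[0.0034,0.0,0],-0.026,20],[[0.0045,0.0,0.0],-0.035,20],[[0.0045,0.0,0.0],-0.035,20]])

```text
time: 11.5
position: [0.5074, -0.2814, 0.0881]
orientation: [-0.002, 0.82, -0.573, -0.001]
force: [-0.7, 5.4, 2.0]
gripper_width: 0.0236
```

```bash
python3 -c "from m import *;rep()"
```

```text
t 11.5 pos [ 0.5074 -0.2814  0.0881] r 0.13017766844940395 ang 199.00699279881644 yaw-90 200.12905080910946 Ftool [-5.2992 -1.2397 -2.0249] [ 0.5222  0.0707 -0.2477] 0.6455798259286585 0.023594541050198616
```

Request:
servo_tool(moves=[[[0.0034,0.0,0],-0.026,20],[[0.0045,0.0,0.0],-0.035,20],[[0.0045,0.0,0.0],-0.035,20]])

```text
time: 11.88
position: [0.509, -0.2857, 0.0881]
orientation: [-0.002, 0.83, -0.558, -0.001]
force: [-1.2, 4.0, 2.4]
gripper_width: 0.0235
```

```bash
python3 -c "from m import *;rep()"
```

```text
t 11.875 pos [ 0.509  -0.2857  0.0881] r 0.13016757847761207 ang 201.0238133410784 yaw-90 202.12741249053784 Ftool [-4.1259 -0.3972 -2.4239] [ 0.3735  0.1466 -0.1891] 0.6060473553320118 0.023474262509291913
```

Request:
servo_tool(moves=[[[0.0034,0.0,0],-0.026,20],[[0.0045,0.0,0.0],-0.035,20],[[0.0045,0.0,0.0],-0.035,20]])

```text
time: 12.25
position: [0.5108, -0.29, 0.0881]
orientation: [-0.002, 0.839, -0.544, -0.001]
force: [-0.9, 2.4, 2.2]
gripper_width: 0.0239
```

```bash
python3 -c "from m import *;rep()"
```

```text
t 12.25 pos [ 0.5108 -0.29    0.0881] r 0.13016617705100636 ang 203.08952936063554 yaw-90 204.12766028716638 Ftool [-2.5781 -0.1663 -2.1973] [ 0.2534  0.1699 -0.1737] 0.5665768782964931 0.02388787956795396
```

Request:
servo_tool(moves=[[[0.0034,0.0,0],-0.026,20],[[0.0045,0.0,0.0],-0.035,20],[[0.0045,0.0,0.0],-0.035,20]])

```text
time: 12.62
position: [0.5126, -0.2943, 0.0881]
orientation: [-0.002, 0.849, -0.529, -0.0]
force: [-1.0, 2.4, 2.4]
gripper_width: 0.0233
```

```bash
python3 -c "from m import *;rep()"
```

```text
t 12.625 pos [ 0.5126 -0.2943  0.0881] r 0.13019711113351162 ang 205.1271859235556 yaw-90 206.13451493661302 Ftool [-2.6394 -0.1347 -2.3985] [ 0.2148  0.0508 -0.147 ] 0.5273580138837818 0.023339747643090904
```

Force falls through its mid value at about 200.9° (tooth top) and is lowest near 204.1°, so click 4 should lie near 208.3°. That is about 3° further.

Request:
servo_tool(moves=[[[0.003,0,0],-0.02,20],[[0.0055,0,0],-0.042,20],[[0.007,-0.0002,0],-0.055,20],[[0.007,-0.0002,0],-0.055,20],[[0.007,-0.0002,0],-0.055,20],[[0.007,-0.0002,0],-0.055,20]])

```text
time: 13.38
position: [0.5159, -0.3006, 0.0881]
orientation: [-0.002, 0.863, -0.505, -0.0]
force: [-2.4, 0.5, 1.2]
gripper_width: 0.0238
```

```bash
python3 -c "from m import *;rep()
import cv2
for n in('wrist','side','top'):
    cv2.imwrite(f'pics/{n}5.png',optics.get_image(n)[:,:,::-1])
rep()"
```

```text
t 13.375 pos [ 0.5159 -0.3006  0.0881] r 0.13012859980043526 ang 208.2467814391304 yaw-90 209.27691390867093 Ftool [-1.5833  1.8299 -1.2251] [-0.1587  0.2756 -0.1911] 0.4668932342691358 0.023758137232072818
t 13.525 pos [ 0.5159 -0.3006  0.0881] r 0.13012255106165257 ang 208.23914992021272 yaw-90 209.28091581395984 Ftool [-0.4384  1.7834 -3.3966] [-0.1958  0.317  -0.1121] 0.46682422781758054 0.023571381120993787
```

View pics/wrist5.png

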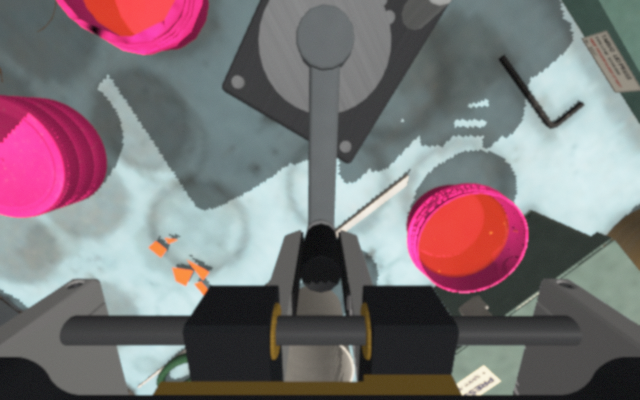

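View pics/top5.png

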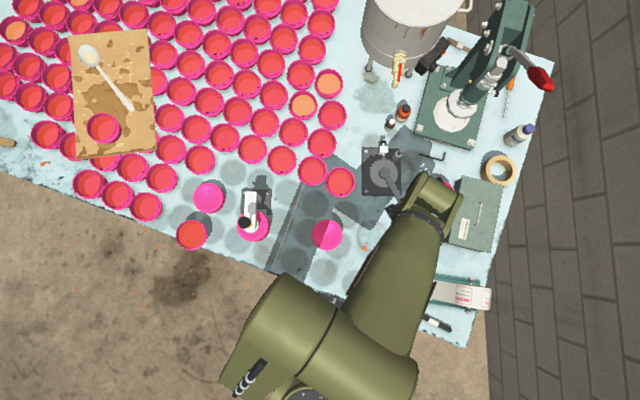

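Request:
servo_tool(moves=[[[0.001,0.001,0],-0.009,20],[[0.001,0.001,0],-0.009,20],[[0.001,0.001,0],-0.009,20],[[0.001,0.001,0],-0.009,20]])

```text
time: 14.02
position: [0.5162, -0.3014, 0.0881]
orientation: [-0.003, 0.865, -0.501, 0.0]
force: [4.7, 3.9, 0.4]
gripper_width: 0.0237
```

```bash
python3 -c "from m import *
rep()
for i in range(4): optics.get_image('top');rep()" | sed 's/\[ *[-0-9. ]*\] [0-9.]* [0-9.]*$//'
```

```text
t 14.025 pos [ 0.5162 -0.3014  0.0881] r 0.13022709980418043 ang 208.6273691160352 yaw-90 209.82754788635637 Ftool [-1.0609 -6.0077 -0.359 ] 
t 14.075 pos [ 0.5162 -0.3014  0.088 ] r 0.1302570364129958 ang 208.62547650418156 yaw-90 209.82663802135716 Ftool [-1.0739 -6.8628  0.031 ] 
t 14.125 pos [ 0.5162 -0.3014  0.088 ] r 0.13024174772207903 ang 208.61951195244617 yaw-90 209.82594763902048 Ftool [-1.7357 -5.9271 -0.8874] 
t 14.175 pos [ 0.5162 -0.3014  0.0881] r 0.13023272353514428 ang 208.62199221539777 yaw-90 209.83004076556125 Ftool [-0.1819 -6.0779 -0.7893] 
t 14.225 pos [ 0.5162 -0.3014  0.0881] r 0.13023438078479832 ang 208.62852551604632 yaw-90 209.8281081748891 Ftool [-0.7377 -6.5125 -0.8542]
```

Request:
servo_tool(moves=[[[0.001,-0.0006,0],-0.004,20],[[0.0012,-0.0006,0],-0.006,20],[[0.0012,-0.0006,0],-0.006,20],[[0.0012,-0.0006,0],-0.006,20],[[0.0012,-0.0006,0],-0.006,20]])

```text
time: 14.85
position: [0.5168, -0.3023, 0.088]
orientation: [-0.003, 0.867, -0.499, -0.0]
force: [-4.8, 1.1, 4.3]
gripper_width: 0.0233
```

```bash
python3 -c "from m import *
rep()
for i in range(3): optics.get_image('top');rep()"
```

```text
t 14.85 pos [ 0.5168 -0.3023  0.088 ] r 0.13010930759692513 ang 209.08889694167038 yaw-90 210.18462100322728 Ftool [-3.3464  3.5962 -4.3528] [-0.0619  0.8794 -0.1755] 0.44890961886991515 0.023339909488040936
t 14.9 pos [ 0.5168 -0.3023  0.0881] r 0.13010098088240477 ang 209.10599336696328 yaw-90 210.1821773840241 Ftool [-3.0202  3.6505 -4.1288] [-0.072   0.8663 -0.1959] 0.4489153768925836 0.02368375295026511
t 14.95 pos [ 0.5168 -0.3023  0.0881] r 0.13009458974602942 ang 209.1074098477288 yaw-90 210.1857968480002 Ftool [-3.2366  4.1284 -4.6705] [-0.0503  0.8434 -0.138 ] 0.4488948478056645 0.023567263727735908
t 15.0 pos [ 0.5168 -0.3023  0.0881] r 0.1300950807676985 ang 209.09604551450593 yaw-90 210.1858457715625 Ftool [-4.722   3.9876 -3.9647] [-0.0629  0.8987 -0.2035] 0.44889504786982026 0.023817026121823272
```

```bash
python3 -c "from cell import order;print(order.job_done())
from m import *;rep()"
```

```text
the job is handed in; nothing more can be done
None
the job is handed in; nothing more can be done
```

I counted 4 lids under the gauge, swung the lever to click 4 and handed the job in while still gripping the knob. There is no verdict yet. The last reading was at 15.0 s of the 48 s allowed.

- **Gauge:** With the fingertips on the cap, the tool stalled at 0.1778 m. That is a foot travel of 0.024 m, which means 4 lids. The force rose from 3.5 N to 15.6 N there, and the side picture shows the foot flat on the stack.
- **Lever:** I gripped the knob and swung it about 59.5° from where I took hold; click 4 is at 60°. On the way the force fell through its mid value near the tooth top before click 4. It dropped to about 1–3 N, then rose to about 3–4.7 N at the final pose, as expected at a click.
- **Uncertainty:** The final angle is good to about 1°, because the closing fingers may have moved the lever slightly first. The force readings scattered by about 1 N and shifted with small sideways offsets of the grip. They agree with the geometry to about 1°.
- **Other objects:** I saw no change in the gauge stack, the other stacks or the left tub in the last pictures. I saw the right tub and the cup near the grip only in wrist views, and did not compare their positions closely.

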